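Inspect a pipe-to-plate weld under a hand loupe

ROBOT

A 7-joint arm with a two-finger parallel gripper is mounted at the origin on the work surface. World frame = base frame: x ahead of the robot, y to its left, z up, the work surface at z = 0. Lengths are in m, angles in rad, forces in N, time in s.
With the tool pointing down it reaches from about 0.425 to 0.925 m from the base axis. Payload 6.8 kg.
Tool frame: the origin (TCP) lies midway between the tips of the shut fingers; the grasp point (between the pads) lies 19 mm behind it; x points along the fingers, z is the direction in which the jaws open and shut, and the axes are right-handed (so a half turn about x gives the same grasp; the last joint's range is limited). The gripper opens to 85 mm and grips with 20 to 120 N. Pads are 22 mm wide; open, the fingers measure 114 mm over their backs; the gripper's body (76 mm by 85 mm) begins 54 mm behind the grasp point. The pads swing forward as they close: fully open they stand 13 mm farther back than shut.
Start: joints at [-1.38, 0.477, 0.022, 1.555, -0.011, 1.109, -0.083], TCP at [0.199, 0.645, 0.202] pointing down, gripper open.
Joint ranges: [-2.96, 2.96], [-0.34, 2.1], [-1.41, 1.46], [0.24, 2.44], [-1.37, 4.51], [0.17, 1.92], [-2.96, 2.96]. Speed limits (rad/s): [2.39, 2.39, 3.14, 3.14, 3.14, 3.14, 3.14].

INTERFACE

Orientations are given as a unit quaternion [w, x, y, z].
In Python, from station import bot gives the robot as it stands. The module is installed in compiled form; this text tells all that it offers.
- The arm moves only by the shell command python3 -m jog 'ROWS' [FORCE]. ROWS is text: rows parted by semicolons, each of 7 numbers parted by spaces: the shift along the tool's x, y, z in mm, then the turn, a rotation vector about the tool's x, y, z in units of 6 degrees (1.0 is 6 degrees), then the finger opening in mm, from 0 to 85.4. A call has 1 to 5 rows; each row shifts and turns the commanded pose from where the row before left it, along the tool's axes as they then stand; what a row does not reach is not made up. A row lasts 1/10 s, in which the tool goes at most 50 mm and 8.59 degrees, less where a joint would pass 70% of its speed; a pose out of reach is approached as far as the arm can. A call with a gripper value outside its range is refused whole. The fingers move at their own pace and stop on an object; FORCE is the grip in N (left out, the last holds). Time passes only in rows, so rows that do not move let the fingers close. It gives the time, the measured TCP pose, the force and the opening at its end, in the units of the state.
- bot.get_obs(): the state, without advancing time (a new reading comes with each control period).
- bot.read_camera(name): name is "scene" or "top"; returns (picture, depth): 420x560x3 uint8, red, green, blue; 420x560 float32, m along the optical axis (not along the pixel's ray), 0 where there is no reading.
- bot.calibration(name): a dict with "fx", "fy", "cx", "cy" (pixels), "D" ([k1, k2, p1, p2, k3] as OpenCV has them; the pictures are not rectified), "T" (4x4, takes a point from camera to world coordinates). Camera axes: x right, y up, looking along -z (the intrinsics and any distortion apply to the point x, -y, -z); pixel columns grow to the right and rows downward; lengths in m; the calibration is good to about 2 mm. A picture is of the moment at which its call begins. calibration takes no time and is no camera call.
- bot.hand_in(): hands the job in, once; it reports no verdict.
The state is a dict: "t": time; "q": joint angles; "joint_vel": joint speeds; "joint_torque": joint torques, N m; "eef_pos": TCP position; "tool_rot": TCP orientation; "contact_force": force on the tool from outside, world axes, zero at the start; "torque": the same for the moment, N m; "gripper_width": opening from 0.0 (shut) to 1.0 (fully open).
Only numpy, scipy, OpenCV 4.12 (cv2) and the standard library are available. Lean on these libraries where they do the work, as an engineer would, in place of code of your own. Each camera call takes 0.05 s, during which the arm holds its last target.

TASK

Set the weld coupon (the square plate with a short pipe stub) flat in the square nest of the inspection stand and let go of it. Then pick up the loupe by its handle and hold it level above the coupon, lens centred over the pipe stub and at the height shown by the tip of the pointer on the stand's post. Finish while still holding it there, quite still and touching neither coupon nor stand; do not shift the pointer along its post, and leave the can, the brush and the bracket where they are.

Things in the scene. Friction and masses are not known exactly. Their poses are not given: they have to be found in the camera images.
- stand: Inspection stand, fixed to the bench: grey base plate 185 x 110 mm, 10 mm thick, reaching from 55 mm in -x to 130 mm in +x of its origin. Origin at bench level under the centre of the square nest; z up. An upright rod (12 mm diameter, top 175 mm above the bench) stands at x = +110 mm, y = 0 and carries a brass pointer. Stand yaw varies within about 20 degrees; the rod is always on the side away from the robot
- nest (a point): Centre of the nest's floor, on the top of the stand's base plate, 10 mm above the bench; axes as the stand's. The nest is a square of 77 x 77 mm with its sides along the stand's x and y, inside a raised rim 4 mm high and 6 mm wide
- mark (a point): Tip of the brass pointer, at half its 4 mm thickness; its height shows where the lens must be. The pointer is an arm that reaches from a 28 mm round collar (18 mm high, clamped by friction on the rod, with a small screw on its +y side) towards the nest; the tip lies 58 mm from the nest's centre in the stand's +x direction, 80 to 135 mm above the bench. It stays put unless pushed along the rod with more than about 8 N
- coupon: Weld coupon, loose, 0.3 kg: square steel plate 70 x 70 x 6 mm with an upright pipe stub in its middle (outside diameter 34 mm, bore 26 mm, its top 32 mm above the plate's underside), a weld bead about 3 mm high round its foot. Origin at the centre of the underside, z up, x and y along the plate's sides. Any of the four quarter turns fits the nest. It lies on the bench, to the left or the right of the stand
- loupe: Hand loupe, loose, 0.12 kg, lying flat on the bench on the other side of the stand: a straight aluminium handle 14 mm wide (y) and 22 mm high, from x = -51 to +57 mm, and a round black lens frame 76 mm in diameter and 20 mm high whose centre is at x = +95 mm. Origin on the underside of the handle, at the place to grip it; its centre of mass lies within 25 mm of that, towards the lens. x points along the handle to the lens, z up and square to the lens
- lens (a point): Centre of the loupe's lens, 95 mm ahead of the loupe's origin along its x and 10 mm above its underside; axes as the loupe's
- can: Bystander: closed aluminium can, 60 mm diameter, 110 mm tall, standing on the bench beyond the work; origin at the centre of its underside
- brush: Bystander: hand brush lying on the bench beyond the work, to the right, about 200 mm long; origin under its middle
- bracket: Bystander: small steel angle bracket on the bench, foot 60 x 40 x 6 mm with a 40 mm high upright leg at its +x end; origin at the centre of its underside
Things that resemble listed ones, but are neither listed nor needed, are in the scene too. Of the things shaped like the coupon, the steel one is meant. Of the things that look like the loupe, take the one that is farthest from the robot's base at the start.

How it is judged:
On the way:
1. the coupon lies flat in the nest and is released (horizontal distance between coupon and nest below 0.008 m and z of coupon in the frame of nest below 0.0025 m and angle between coupon's own z axis and vertical below 0.04 rad and contact force between coupon and the fingers below 0.1 N), for 0.2 s.
At the end, for the whole second after the job is handed in: The coupon lies flat in the nest, and the loupe is held by the fingers alone, still (under 20 mm/s), touching neither stand nor coupon: lens centre within 12 mm of the coupon's centre seen from above, within 7 mm of the pointer tip's height, and level within 0.12 rad (7 degrees) (horizontal distance between coupon and nest below 0.008 m and z of coupon in the frame of nest below 0.0025 m and angle between coupon's own z axis and vertical below 0.04 rad and horizontal distance between lens and coupon below 0.012 m and z of lens in the frame of mark between -0.007 and 0.007 m and angle between loupe's own z axis and vertical below 0.12 rad and contact force between loupe and the fingers above 1 N and contact force between loupe and stand below 0.05 N and contact force between loupe and coupon below 0.05 N and linear speed of loupe below 0.02 m/s); the arm keeps its last pose, push and grip.
It fails at once if the pointer is shifted by more than 4 mm (distance of mark from where it was at the start of the episode above 0.004 m).
It fails at once if the can, the brush or the bracket is moved by more than 20 mm (distance of any of can, brush, bracket from where it was at the start of the episode above 0.02 m).
It also fails if it takes over 54 s, if anything falls off the work surface, if the arm or the gripper's body presses on something with over 40 N, if the wrist force passes 120 N, or if a joint passes its speed limit or range.

## Working session

There is one attempt and no reset: what is moved stays moved. The work goes in short steps, Python scripts to look and compute and a shell command to move; the robot and the scene stay as the last step left them, time stands still between calls to the robot, and variables do not carry over. Pictures are saved under pics/ and viewed, and the job is handed in when it is done.

```bash
mkdir -p pics
cat > h.py <<'E'
import numpy as np, cv2, sys
from station import bot
from scipy.spatial.transform import Rotation as R
def grab(tag):
    for n in ("scene","top"):
        im,d=bot.read_camera(n); np.savez(f"{n}_{tag}.npz",im=im,d=d); cv2.imwrite(f"pics/{n}_{tag}.png",im[:,:,::-1])
def load(n,tag):
    z=np.load(f"{n}_{tag}.npz"); return z['im'],z['d']
def ray(n,u,v):
    c=bot.calibration(n); K=np.array([[c['fx'],0,c['cx']],[0,c['fy'],c['cy']],[0,0,1.]])
    p=cv2.undistortPoints(np.array([[[u,v]]],float),K,np.array(c['D'],float)).ravel()
    T=np.array(c['T']); return T[:3,3],T[:3,:3]@np.array([p[0],-p[1],-1.])
def atz(n,u,v,z):
    o,d=ray(n,u,v); return o+d*(z-o[2])/d[2]
def atd(n,tag,u,v):
    _,D=load(n,tag); o,d=ray(n,u,v); return o+d*D[int(round(v)),int(round(u))]
def cloud(n,tag):
    im,D=load(n,tag); c=bot.calibration(n); K=np.array([[c['fx'],0,c['cx']],[0,c['fy'],c['cy']],[0,0,1.]])
    vv,uu=np.mgrid[0:420,0:560]; p=cv2.undistortPoints(np.stack([uu,vv],-1).reshape(-1,1,2).astype(float),K,np.array(c['D'],float)).reshape(420,560,2)
    P=np.stack([p[...,0]*D,-p[...,1]*D,-D],-1); T=np.array(c['T']); return im,P@T[:3,:3].T+T[:3,3],D>0
def crop(n,tag,u0,v0,u1,v1,s,out):
    im,_=load(n,tag); cv2.imwrite(f"pics/{out}.png",cv2.resize(im[v0:v1,u0:u1,::-1],None,fx=s,fy=s,interpolation=cv2.INTER_CUBIC))
def proj(n,P):
    c=bot.calibration(n); K=np.array([[c['fx'],0,c['cx']],[0,c['fy'],c['cy']],[0,0,1.]]); T=np.array(c['T'])
    q=(np.array(P)-T[:3,3])@T[:3,:3]; q=q*[1,-1,-1]
    return cv2.projectPoints(q.reshape(-1,1,3),np.zeros(3),np.zeros(3),K,np.array(c['D'],float))[0].reshape(-1,2)
E
python3 -c "
from h import *
grab('a'); print(bot.get_obs()); print(bot.calibration('top')); print(bot.calibration('scene'))"
```

```text
{'t': 0.1, 'q': array([-1.38009448,  0.47773815,  0.02235543,  1.55634183, -0.01155246,
        1.10931132, -0.08311746]), 'joint_vel': array([-0.00025629, -0.0034265 , -0.00057663, -0.00196716,  0.00229124,
        0.00055332,  0.00250328]), 'joint_torque': array([ 4.70417377e-03, -5.97763181e+01,  1.61366232e+00, -2.81954974e+01,
        1.27592884e-02,  5.00627721e-03, -2.98900761e-05]), 'eef_pos': array([0.19853708, 0.64452997, 0.20071387]), 'tool_rot': array([ 0.56840191, -0.42037172,  0.56931735,  0.41962441]), 'contact_force': array([ 0.11218331, -0.99601941,  0.00195169]), 'torque': array([-0.0338258 ,  0.01284642, -0.04160627]), 'gripper_width': 0.9976485133317495}
{'fx': 434.96345660752365, 'fy': 434.96345660752365, 'cx': 276.5549322360875, 'cy': 216.96907538043172, 'D': array([0.00719667, 0.        , 0.        , 0.        , 0.        ]), 'T': array([[ 0.02442893,  0.9876323 , -0.15487306,  0.27163359],
       [-0.99962149,  0.02217131, -0.01628803,  0.04300997],
       [-0.01265285,  0.15521234,  0.9878001 ,  1.09980918],
       [ 0.        ,  0.        ,  0.        ,  1.        ]])}
{'fx': 514.0931637412782, 'fy': 514.0931637412782, 'cx': 285.1079723500017, 'cy': 216.2647385172658, 'D': array([-0.16682661,  0.        ,  0.        ,  0.        ,  0.        ]), 'T': array([[ 0.06769767, -0.65623781,  0.75151112,  1.65962148],
       [ 0.99757349,  0.0567923 , -0.04027106, -0.00755724],
       [-0.01625265,  0.75241383,  0.65849015,  1.15477084],
       [ 0.        ,  0.        ,  0.        ,  1.        ]])}
```

View pics/scene_a.png

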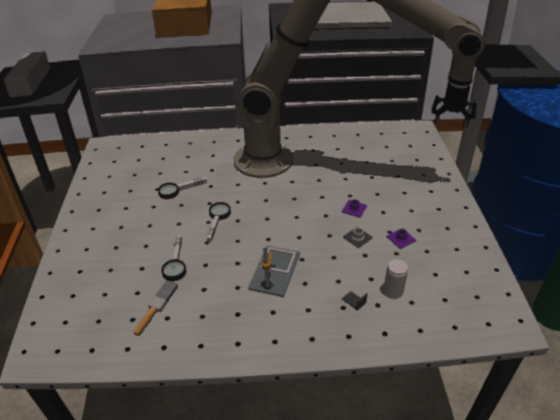

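View pics/top_a.png

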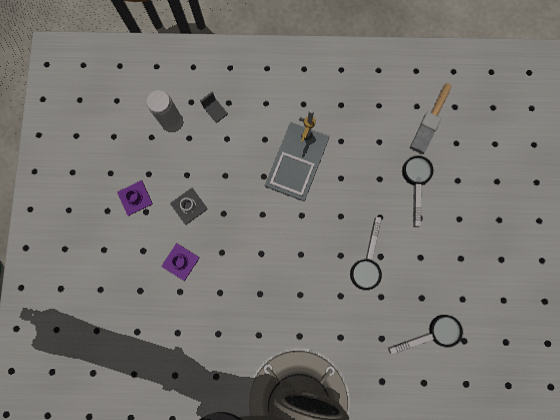

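In the top view, the coupon-like things are grey at (188,206) and purple at (135,198) and (180,262). The grey one is steel, so it is the one meant. The loupes have their lenses at (418,170), (366,275) and (446,331). The first, next to the brush, looks farthest from the base. I'll confirm both in crops and measure.

```bash
python3 -c "
from h import *
crop('top','a',110,140,250,290,4,'c1'); crop('top','a',340,70,480,300,2.6,'c2'); crop('top','a',250,100,345,210,5.4,'c3'); crop('scene','a',230,225,320,310,6,'c4')
for n,a in dict(steel=(188,206),pur1=(135,198),pur2=(180,262)).items(): print(n,atz('top',*a,.03))
for n,h,l in (('L1',(418,225),(418,170)),('L2',(379,217),(366,275)),('L3',(391,351),(446,331))):
  A=atz('top',*h,.02);B=atz('top',*l,.015);print(n,A,B,np.hypot(*A[:2]),np.hypot(*B[:2]))
"
```

```text
steel [0.46219752 0.28317722 0.03      ]
pur1 [0.47966304 0.41787849 0.03      ]
pur2 [0.32212776 0.29500308 0.03      ]
L1 [ 0.42858304 -0.29233704  0.02      ] [ 0.57128947 -0.29751934  0.015     ] 0.5187912580231764 0.6441191031196842
L2 [ 0.44661307 -0.19572771  0.02      ] [ 0.30187407 -0.16313731  0.015     ] 0.48761928841773844 0.3431351596498453
L3 [ 0.12333419 -0.22020367  0.02      ] [ 0.17280933 -0.35414473  0.015     ] 0.25239052820399926 0.3940578095543813
```

View pics/c1.png

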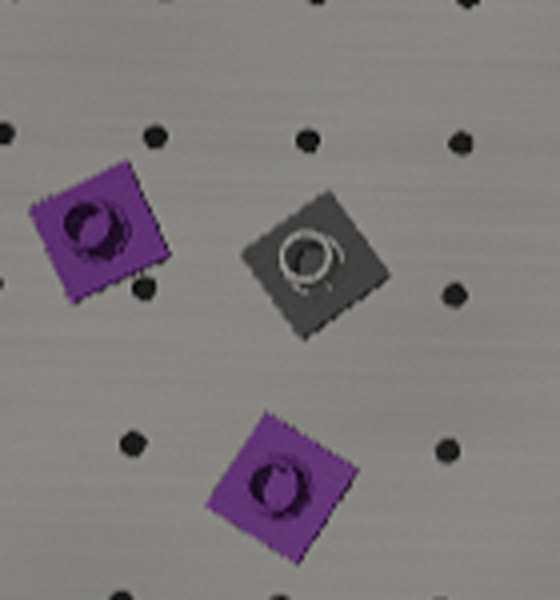

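View pics/c2.png

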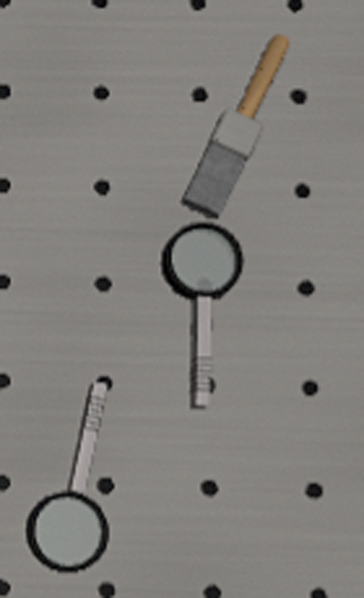

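View pics/c3.png

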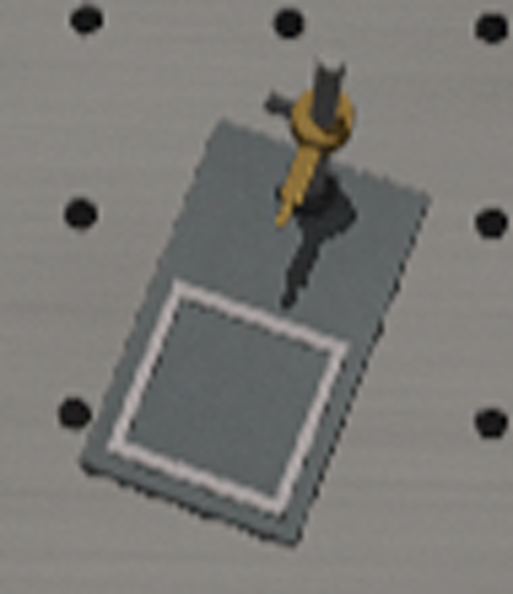

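View pics/c4.png

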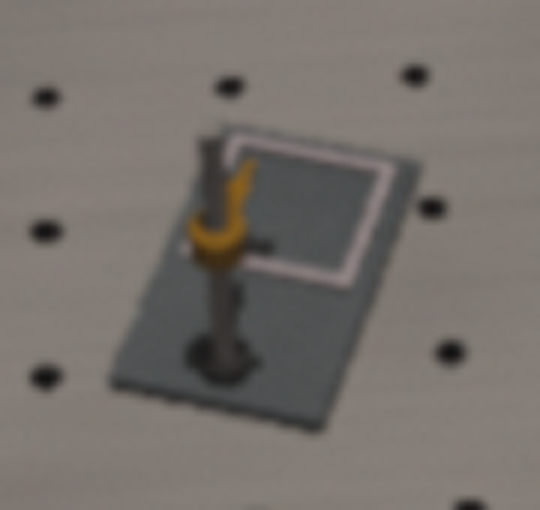

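The crops confirm it: the coupon is the grey steel plate and the loupe is the one at the brush (both its ends are farthest out). Next I fit the poses.

```bash
cat > fit.py <<'E'
from h import *
from scipy.optimize import least_squares
def un(pts,s,u0,v0): return [((x+.5)/s-.5+u0,(y+.5)/s-.5+v0) for x,y in pts]
def fitsq(px,half,z,cx=0.,cy=0.):
    px=np.array(px); P=np.array([atz('top',*p,z) for p in px]); c=P.mean(0)
    e=P-c; yaw=np.angle(np.mean([np.exp(4j*np.arctan2(a[1],a[0])) for a in e]))/4  # corner angle mod 90
    return c[:2],np.rad2deg(yaw)-45,np.linalg.norm(e,axis=1)
E
python3 - <<'E'
from fit import *
c=un([(330,191),(390,274),(305,340),(241,255)],4,110,140)
print('coupon plate',fitsq(c,.035,.006),'expect .0495')
print('stub top',atz('top',*un([(306,257)],4,110,140)[0],.032))
n=un([(176,281),(349,344),(281,515),(108,450)],5.4,250,100)
r=fitsq(n,.0445,.014); print('nest',r,'expect .063')
b=un([(222,119),(431,196),(293,546),(80,470)],5.4,250,100)
print('base', [atz('top',*p,.010).round(4)[:2] for p in b])
# cloud stats
im,P,ok=cloud('top','a')
t=un([(281,225)],5.4,250,100)[0]; s=un([(252,165)],6,230,225)[0]
o1,d1=ray('top',*t);o2,d2=ray('scene',*s)
A=np.stack([d1,-d2],1);k=np.linalg.lstsq(A,o2-o1,rcond=None)[0];print('tip tri',o1+k[0]*d1,o2+k[1]*d2)
print('tip depth', atd('top','a',*t))
v,u=int(t[1]),int(t[0]); print(P[v-6:v+3,u-3:u+5,2].round(3))
# table height check
for (u,v) in ((230,230),(330,230),(290,100),(450,230)): print(P[v-2:v+3,u-2:u+3].reshape(-1,3).mean(0).round(4))
crop('top','a',390,140,450,240,6,'c5')
E
```

```text
coupon plate (array([0.46700593, 0.28666854]), np.float64(-51.15590129586833), array([0.04884346, 0.04770167, 0.04899092, 0.04914302])) expect .0495
stub top [0.46713694 0.28773282 0.032     ]
nest (array([0.55668718, 0.02432421]), np.float64(-19.896151740314007), array([0.06236644, 0.06307082, 0.06230721, 0.06269562])) expect .063
base [array([0.6966, 0.03  ]), array([ 0.6596, -0.0716]), array([ 0.486 , -0.0076]), array([0.5206, 0.0941])]
tip tri [0.61189297 0.00416121 0.10279818] [0.61201809 0.00731176 0.10271812]
tip depth [0.61084282 0.00428111 0.10587529]
[[0.008 0.012 0.012 0.012 0.107 0.104 0.108 0.105]
 [0.011 0.008 0.009 0.01  0.009 0.105 0.107 0.105]
 [0.01  0.015 0.012 0.015 0.105 0.105 0.103 0.023]
 [0.01  0.011 0.009 0.012 0.108 0.104 0.012 0.017]
 [0.016 0.013 0.009 0.104 0.103 0.104 0.011 0.011]
 [0.01  0.014 0.011 0.104 0.107 0.011 0.01  0.014]
 [0.009 0.012 0.013 0.01  0.106 0.011 0.011 0.008]
 [0.011 0.012 0.013 0.014 0.01  0.011 0.01  0.014]
 [0.012 0.009 0.013 0.01  0.012 0.011 0.01  0.009]]
[0.4077 0.179  0.0005]
[ 0.4135 -0.0755  0.0008]
[7.606e-01 3.300e-02 7.000e-04]
[ 0.4204 -0.3783  0.0011]
```

View pics/c5.png

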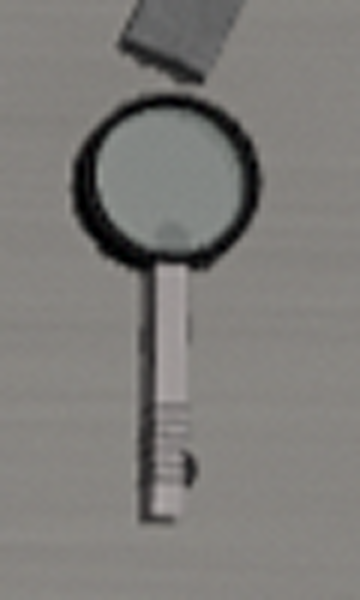

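Run:
```python
from fit import *
f=lambda x,y,z: atz('top',*un([(x,y)],6,390,140)[0],z)[:2]
T=f(166.5,516,.022); H=f(172,267,.022); L=f(169.5,180,.019)
print(T,H,L, np.linalg.norm(T-L),'exp .146',np.linalg.norm(T-H),'exp ~.108')
im,P,ok=cloud('top','a')
m=ok&(P[...,2]>.017)&(P[...,2]<.027)&(P[...,0]>.4)&(P[...,0]<.62)&(P[...,1]>-.36)&(P[...,1]<-.25)
h=m&(P[...,0]<.515)
Q=P[h][:,:2]; c=Q.mean(0); w=np.linalg.svd(Q-c)[2][0]; w*=np.sign(w[0]); print('cloud handle',c,w,np.rad2deg(np.arctan2(w[1],w[0])),len(Q),(Q-c)@w.T.min() if 0 else ((Q-c)@w).min(),((Q-c)@w).max(), P[h][:,2].mean())
# coupon cloud
s=ok&(P[...,2]>.025)&(P[...,2]<.04)&(np.hypot(P[...,0]-.467,P[...,1]-.287)<.03); print('stub',P[s].mean(0),(P[s].max(0)+P[s].min(0))/2,s.sum())
ob=bot.get_obs(); Rm=R.from_quat(np.roll(ob['tool_rot'],-1)).as_matrix(); print(Rm.round(3))
```

```text
[ 0.42678831 -0.29002858] [ 0.53271492 -0.29502053] [ 0.57126906 -0.29586944] 0.14459877048680697 exp .146 0.10604416900480491 exp ~.108
cloud handle [ 0.47068806 -0.29128763] [ 0.99967238 -0.02559548] -1.4666731505555208 205 -0.042948873936232236 0.04384242139365828 0.022477165207319624
stub [0.4686886  0.28769555 0.03084315] [0.46874839 0.28792415 0.03055227] 73
[[-0.    -0.956  0.294]
 [-0.002  0.294  0.956]
 [-1.    -0.    -0.002]]
```

```bash
cat > plan.py <<'E'
from h import *
def st():
    o=bot.get_obs(); Rm=R.from_quat(np.roll(o['tool_rot'],-1)); return o,np.array(o['eef_pos']),Rm
def need(x,y,z,jaw,n=1,turn=True):
    "jaw: yaw deg of tool z, tool down. Prints equal-row shifts (turn last)"
    o,p,Rm=st(); a=np.deg2rad(jaw); X=np.array([0,0,-1.]);Z=np.array([np.cos(a),np.sin(a),0]);Y=np.cross(Z,X)
    Rt=R.from_matrix(np.stack([X,Y,Z],1)); d=Rm.inv().apply(np.array([x,y,z])-p)*1000
    w=np.rad2deg((Rm.inv()*Rt).as_rotvec())/6
    print('t',round(o['t'],2),'pos',p.round(4),'g',round(o['gripper_width'],3),'F',o['contact_force'].round(1),'jawyaw',np.rad2deg(np.arctan2(*Rm.as_matrix()[1::-1,2])).round(1))
    print('shift mm',d.round(1),'turn(6deg)',w.round(2),'| per row of',n,':',(d/n).round(1),(w/n).round(2))
E
python3 -c "
from plan import *
need(.4675,.2875,.110,38.8,15)"
```

```text
t 0.1 pos [0.1985 0.6445 0.2007] g 0.998 F [ 0.1 -1.   0. ] jawyaw 72.9
shift mm [  91.2 -362.1 -261.9] turn(6deg) [ 5.68 -0.02  0.01] | per row of 15 : [  6.1 -24.1 -17.5] [ 0.38 -0.    0.  ]
```

```bash
python3 -m jog '0 -12 -9 0 0 0 85; 6 -24 -18 0 0 0 85; 6 -26 -19 0 0 0 85; 6 -26 -19 0 0 0 85; 6 -26 -19 0 0 0 85' 50
python3 -m jog '6 -26 -19 0 0 0 85; 6 -26 -19 0 0 0 85; 6 -26 -19 0 0 0 85; 6 -26 -19 0 0 0 85; 6 -26 -19 0 0 0 85'
python3 -m jog '6 -26 -19 0 0 0 85; 6 -26 -19 0 0 0 85; 6 -26 -19 0 0 0 85; 6 -24 -14 0 0 0 85; 6 -16 -11 0 0 0 85'
python3 -m jog '0 0 0 1.2 0 0 85; 0 0 0 1.2 0 0 85; 0 0 0 1.2 0 0 85; 0 0 0 1.2 0 0 85; 0 0 0 0.9 0 0 85'
python3 -m jog '0 0 0 0 0 0 85;0 0 0 0 0 0 85'
python3 -c "
from plan import *
need(.4675,.2875,.110,38.8,1)"
```

```text
t: 0.6
eef_pos: [0.2843, 0.5288, 0.1772]
tool_rot: [0.569, -0.42, 0.569, 0.42]
contact_force: [0.6, -0.6, 0.6]
gripper_width: 0.997
t: 1.1
eef_pos: [0.3802, 0.3996, 0.1473]
tool_rot: [0.569, -0.42, 0.569, 0.42]
contact_force: [1.2, 0.1, -0.6]
gripper_width: 0.994
t: 1.6
eef_pos: [0.4693, 0.2857, 0.1175]
tool_rot: [0.569, -0.419, 0.57, 0.419]
contact_force: [-0.2, 0.7, -0.5]
gripper_width: 0.999
t: 2.1
eef_pos: [0.4677, 0.2877, 0.1175]
tool_rot: [0.668, -0.232, 0.668, 0.232]
contact_force: [-0.3, 0.1, -0.4]
gripper_width: 0.993
t: 2.3
eef_pos: [0.4677, 0.2883, 0.1176]
tool_rot: [0.667, -0.235, 0.667, 0.235]
contact_force: [0.4, -0.1, 0.1]
gripper_width: 0.996
t 2.3 pos [0.4677 0.2883 0.1176] g 0.996 F [ 0.4 -0.1  0.1] jawyaw 38.8
shift mm [ 7.6 -0.5 -0.7] turn(6deg) [-0. -0.  0.] | per row of 1 : [ 7.6 -0.5 -0.7] [-0. -0.  0.]
```

```bash
python3 -m jog '15 -0.5 -0.7 0 0 0 85; 28 0 0 0 0 0 85; 28 0 0 0 0 0 85; 20 0 0 0 0 0 85; 10 0 0 0 0 0 85'
python3 -m jog '5.5 0 0 0 0 0 85; 1.5 0 0 0 0 0 85; 0 0 0 0 0 0 85'
python3 -c "
from plan import *
need(.4675,.2875,.009,38.8,1); grab('b'); crop('scene','b',310,170,450,290,5,'b1')"
```

```text
t: 2.8
eef_pos: [0.4666, 0.2873, 0.0149]
tool_rot: [0.666, -0.235, 0.668, 0.234]
contact_force: [-0.2, -0.4, 0.1]
gripper_width: 0.997
t: 3.1
eef_pos: [0.4681, 0.2886, 0.0102]
tool_rot: [0.668, -0.234, 0.667, 0.234]
contact_force: [-0.2, 0.5, -0.1]
gripper_width: 0.993
t 3.1 pos [0.4681 0.2886 0.0102] g 0.993 F [-0.2  0.5 -0.1] jawyaw 38.7
shift mm [ 1.2 -0.5 -1.1] turn(6deg) [-0.02  0.01 -0.  ] | per row of 1 : [ 1.2 -0.5 -1.1] [-0.02  0.01 -0.  ]
```

View pics/b1.png

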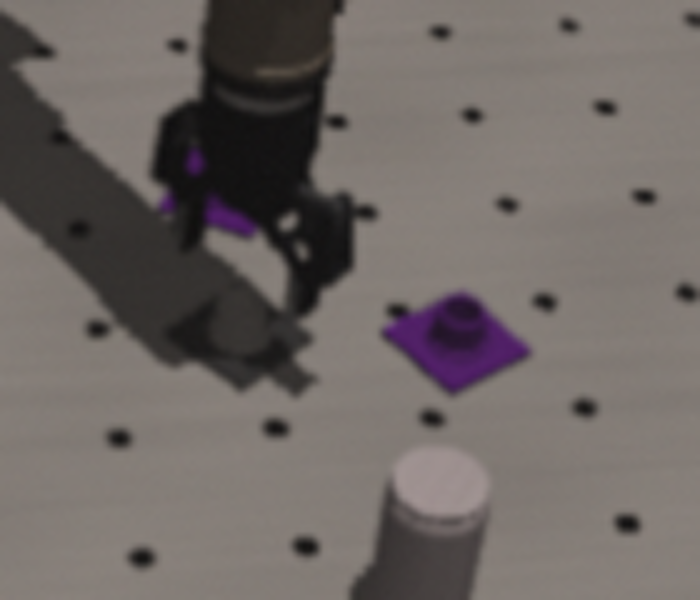

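The fingers straddle the shadowed coupon, whose stub is around (240,310) in the crop, with tips at about (185,245) and (300,310). The stub looks a little low relative to the tips, so I'll check the projections before closing.

Run:
```python
from h import *
a=np.deg2rad(38.8);j=np.array([np.cos(a),np.sin(a)])
c=np.array([.4675,.2875])
pts=[[*c,.032],[*c,.006],[*(c+.0425*j),.023],[*(c-.0425*j),.023]]
print(((proj('scene',pts)-[310,170]+.5)*5-.5).round())
im,_=load('scene','b'); k=im[215:260,330:385].astype(float)*2.2; k=np.clip(k,0,255).astype(np.uint8)
cv2.imwrite('pics/b2.png',cv2.resize(k[:,:,::-1],None,fx=12,fy=12,interpolation=cv2.INTER_CUBIC))
```

```text
[[238. 304.]
 [235. 334.]
 [287. 348.]
 [188. 283.]]
```

View pics/b2.png

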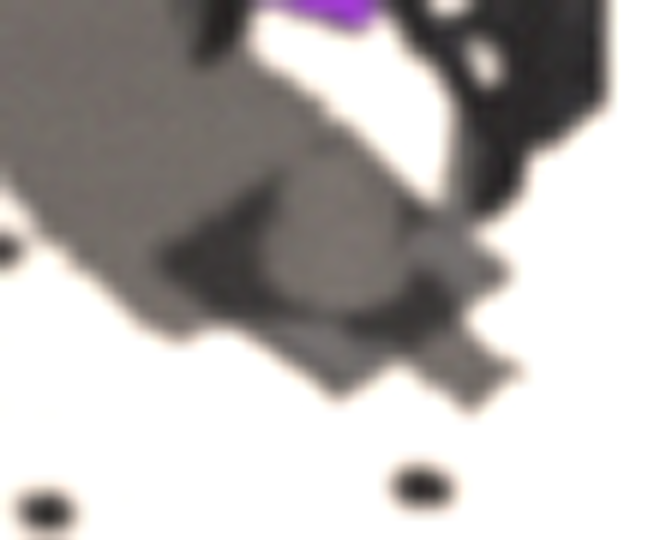

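Run:
```python
from h import *
for n in('scene','top'):
  im,P,ok=cloud(n,'b')
  c=np.array([.4675,.2875]); m=ok&(np.hypot(P[...,0]-c[0],P[...,1]-c[1])<.09)&(P[...,2]>.012)&(P[...,2]<.14)
  Q=P[m]; a=np.deg2rad(38.8);s=(Q[:,:2]-c)@[np.cos(a),np.sin(a)];t=(Q[:,:2]-c)@[-np.sin(a),np.cos(a)]
  for z0 in np.arange(.01,.14,.01):
    k=(Q[:,2]>=z0)&(Q[:,2]<z0+.01)
    if k.any(): print(n,round(z0,2),k.sum(),'jaw',np.percentile(s[k],[0,25,75,100]).round(3),'perp',np.percentile(t[k],[0,50,100]).round(3))
```

```text
scene 0.01 46 jaw [-0.015 -0.004  0.016  0.031] perp [-0.039 -0.006  0.025]
scene 0.02 38 jaw [-0.013 -0.003  0.013  0.019] perp [-0.017 -0.     0.014]
scene 0.03 27 jaw [-0.015 -0.008  0.01   0.02 ] perp [-0.019 -0.001  0.015]
scene 0.05 16 jaw [-0.055 -0.045  0.045  0.051] perp [-0.012 -0.006  0.013]
scene 0.06 25 jaw [-0.053 -0.043  0.053  0.059] perp [-0.012 -0.006  0.01 ]
scene 0.07 31 jaw [-0.053 -0.044  0.053  0.058] perp [-0.016 -0.009  0.011]
scene 0.08 35 jaw [-0.055 -0.044  0.05   0.061] perp [-0.014 -0.008  0.01 ]
scene 0.09 20 jaw [-0.073 -0.046  0.054  0.06 ] perp [-0.018 -0.011  0.   ]
scene 0.1 75 jaw [-0.068 -0.053  0.069  0.078] perp [-0.017 -0.009  0.012]
scene 0.11 91 jaw [-0.073 -0.039  0.057  0.077] perp [-0.02  -0.011  0.012]
scene 0.12 88 jaw [-0.072 -0.017  0.048  0.075] perp [-0.021 -0.011  0.016]
scene 0.13 78 jaw [-0.071 -0.016  0.061  0.075] perp [-0.023 -0.012  0.009]
top 0.01 3 jaw [-0.007 -0.005 -0.001  0.001] perp [-0.017 -0.015 -0.014]
top 0.02 3 jaw [-0.006 -0.003  0.003  0.005] perp [-0.017 -0.014 -0.014]
top 0.03 4 jaw [-0.003 -0.     0.004  0.006] perp [-0.016 -0.016 -0.015]
top 0.06 1 jaw [-0.048 -0.048 -0.048 -0.048] perp [-0.012 -0.012 -0.012]
top 0.09 1 jaw [-0.054 -0.054 -0.054 -0.054] perp [-0.013 -0.013 -0.013]
top 0.1 23 jaw [-0.073 -0.072 -0.068 -0.043] perp [-0.014 -0.004  0.01 ]
top 0.11 44 jaw [-0.073 -0.068 -0.039 -0.029] perp [-0.018 -0.009  0.013]
top 0.12 54 jaw [-0.071 -0.069 -0.034 -0.02 ] perp [-0.018 -0.005  0.015]
top 0.13 33 jaw [-0.07  -0.069 -0.027 -0.02 ] perp [-0.021 -0.006  0.016]
```

View pics/top_b.png

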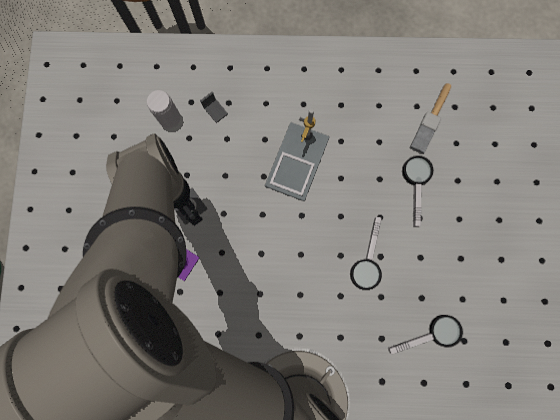

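The depth data puts the fingertips at z≈0.055, while the reported TCP (z=0.010) implies about 0.023 with the gripper open. I'll let it settle and look again before trusting either value.

```bash
python3 -m jog '0 0 0 0 0 0 85;0 0 0 0 0 0 85;0 0 0 0 0 0 85'
cat > tipz.py <<'E'
from h import *
def tip(tag,c,jaw,hi=.16):
  im,P,ok=cloud('scene',tag); a=np.deg2rad(jaw); j=np.array([np.cos(a),np.sin(a)]); w=np.array([-j[1],j[0]])
  s=(P[...,:2]-c)@j; t=(P[...,:2]-c)@w
  for sg in (1,-1):
    m=ok&(s*sg>.03)&(s*sg<.075)&(abs(t)<.025)&(P[...,2]>.02)&(P[...,2]<hi)&(im.max(-1)<70)
    z=np.sort(P[m][:,2]); print('side',sg,m.sum(),'lowest z',z[:6].round(3))
if __name__=='__main__':
  grab('c'); tip('c',np.array([.4675,.2875]),38.8)
E
python3 tipz.py; python3 -c "
from plan import *
o,p,r=st(); print(o['q'],p,o['gripper_width'])"
```

```text
t: 3.5
eef_pos: [0.4677, 0.2884, 0.0099]
tool_rot: [0.667, -0.234, 0.667, 0.234]
contact_force: [-0.2, -0.0, 0.8]
gripper_width: 0.995
side 1 293 lowest z [0.053 0.055 0.057 0.059 0.059 0.059]
side -1 192 lowest z [0.05  0.053 0.055 0.056 0.056 0.056]
[-0.83635114  0.54296337  0.21771329  2.01097234 -0.19694049  0.60709084
  0.1884403 ] [0.46761709 0.28833948 0.00970273] 0.9921975941825499
```

```bash
python3 -c "
from tipz import *
tip('a',np.array([.1985,.6445]),72.9,.40)
crop('scene','a',420,70,490,130,9,'a9')
crop('scene','c',320,170,400,250,7,'c9')
"
```

```text
side 1 233 lowest z [0.243 0.243 0.245 0.249 0.25  0.25 ]
side -1 275 lowest z [0.245 0.246 0.248 0.252 0.255 0.256]
```

View pics/a9.png

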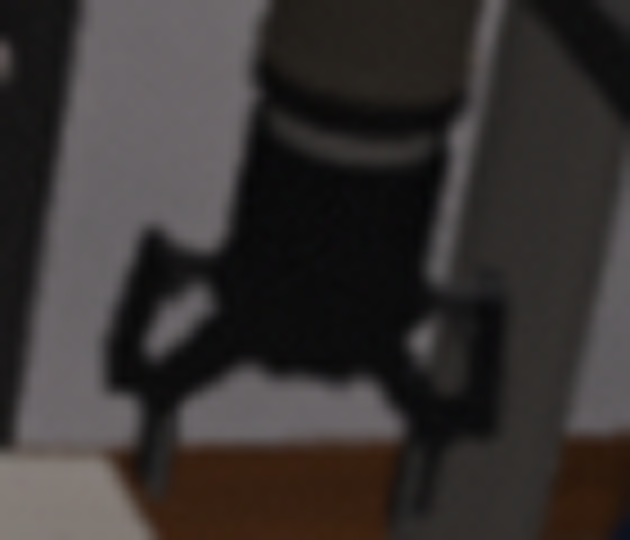

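View pics/c9.png

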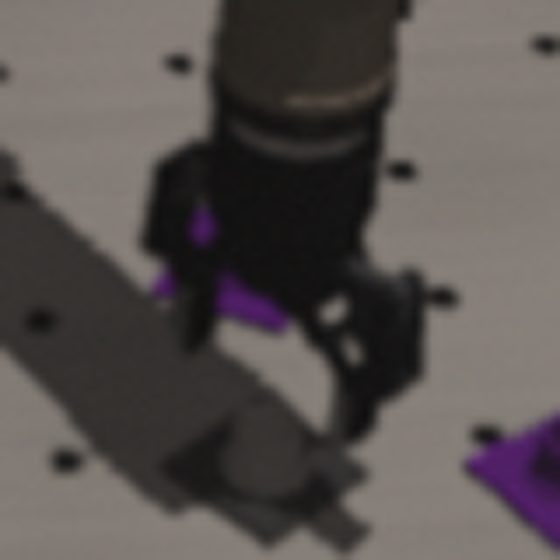

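The same 43 mm gap shows in the first picture, so it is a fixed offset. Closing here tells me safely: either the fingers grip the stub or they shut in the air above it.

```bash
python3 -m jog '0 0 0 0 0 0 10;0 0 0 0 0 0 10;0 0 0 0 0 0 10;0 0 0 0 0 0 10;0 0 0 0 0 0 10' 40
python3 -m jog '0 0 0 0 0 0 10;0 0 0 0 0 0 10;0 0 0 0 0 0 10'
python3 -c "
from tipz import *
grab('d');crop('scene','d',320,170,400,250,7,'d9')
im,P,ok=cloud('scene','d'); m=ok&(np.hypot(P[...,0]-.4675,P[...,1]-.2875)<.05)&(im.max(-1)<60)
for z0 in np.arange(.005,.1,.01):
  k=m&(P[...,2]>=z0)&(P[...,2]<z0+.01); print(round(z0,3),k.sum(),P[k].mean(0).round(3) if k.any() else '')
"
```

```text
t: 4.1
eef_pos: [0.4676, 0.2883, 0.0096]
tool_rot: [0.667, -0.234, 0.667, 0.234]
contact_force: [-0.2, -0.0, -0.5]
gripper_width: 0.135
t: 4.4
eef_pos: [0.4676, 0.2883, 0.0096]
tool_rot: [0.667, -0.234, 0.667, 0.234]
contact_force: [0.6, -0.1, -0.4]
gripper_width: 0.119
0.005 181 [0.476 0.283 0.008]
0.015 34 [0.476 0.287 0.021]
0.025 28 [0.475 0.285 0.03 ]
0.035 11 [0.474 0.283 0.04 ]
0.045 22 [0.476 0.284 0.051]
0.055 30 [0.475 0.284 0.059]
0.065 27 [0.476 0.285 0.069]
0.075 21 [0.471 0.281 0.08 ]
0.085 49 [0.478 0.286 0.091]
0.095 47 [0.473 0.281 0.1  ]
```

View pics/d9.png

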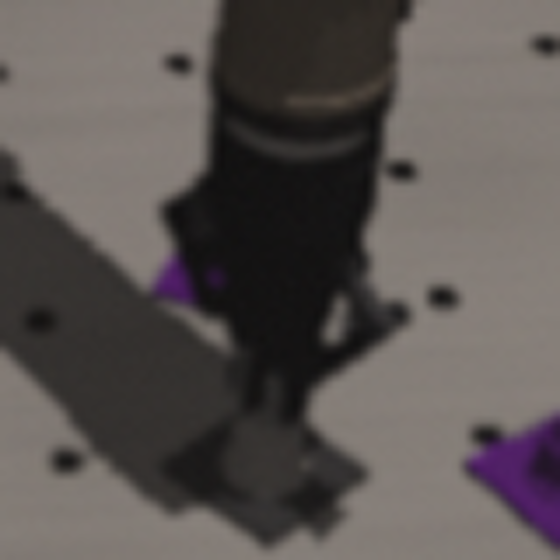

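The fingers shut in the air, so the true tips sit about 29 mm above the reported TCP. From here I'll use true z ≈ reported + 0.029. I'm reopening and going down another 29 mm in small steps, watching the force.

```bash
python3 -m jog '0 0 0 0 0 0 85;0 0 0 0 0 0 85;0 0 0 0 0 0 85;0 0 0 0 0 0 85;0 0 0 0 0 0 85'
python3 -m jog '5 0 -0.5 0 0 0 85;5 0 0 0 0 0 85;5 0 0 0 0 0 85;4 0 0 0 0 0 85;0 0 0 0 0 0 85'
python3 -c "
from tipz import *
from plan import need
need(.4675,.2875,-.020,38.8,1)
grab('e'); tip('e',np.array([.4675,.2875]),38.8)"
```

```text
t: 5.0
eef_pos: [0.4676, 0.2883, 0.0096]
tool_rot: [0.667, -0.234, 0.667, 0.234]
contact_force: [-0.2, 0.3, -0.3]
gripper_width: 0.951
t: 5.5
eef_pos: [0.4667, 0.2876, -0.0102]
tool_rot: [0.667, -0.234, 0.668, 0.234]
contact_force: [-0.5, -0.5, -0.2]
gripper_width: 0.994
t 5.5 pos [ 0.4667  0.2876 -0.0102] g 0.994 F [-0.5 -0.5 -0.2] jawyaw 38.7
shift mm [ 9.8 -0.6  0.6] turn(6deg) [-0.02 -0.01 -0.  ] | per row of 1 : [ 9.8 -0.6  0.6] [-0.02 -0.01 -0.  ]
side 1 335 lowest z [0.034 0.036 0.037 0.039 0.041 0.041]
side -1 194 lowest z [0.033 0.034 0.034 0.036 0.037 0.038]
```

```bash
python3 -m jog '5 -0.6 0.6 0 0 0 85;5 0 0 0 0 0 85;2.5 0 0 0 0 0 85;0 0 0 0 0 0 85'
python3 -m jog '0 0 0 0 0 0 25;0 0 0 0 0 0 25;0 0 0 0 0 0 25;0 0 0 0 0 0 25;0 0 0 0 0 0 25' 60
python3 -m jog '0 0 0 0 0 0 25;0 0 0 0 0 0 25'
python3 -c "
from tipz import *
grab('f'); crop('scene','f',320,180,400,250,7,'f9')"
```

```text
t: 6.0
eef_pos: [0.4677, 0.2876, -0.0224]
tool_rot: [0.667, -0.234, 0.668, 0.234]
contact_force: [0.1, 0.1, 0.5]
gripper_width: 0.994
t: 6.5
eef_pos: [0.4683, 0.288, -0.0214]
tool_rot: [0.667, -0.234, 0.667, 0.234]
contact_force: [-0.6, -0.2, 5.6]
gripper_width: 0.364
t: 6.7
eef_pos: [0.4683, 0.288, -0.0214]
tool_rot: [0.667, -0.234, 0.667, 0.234]
contact_force: [-1.4, -0.6, 5.7]
gripper_width: 0.371
```

View pics/f9.png

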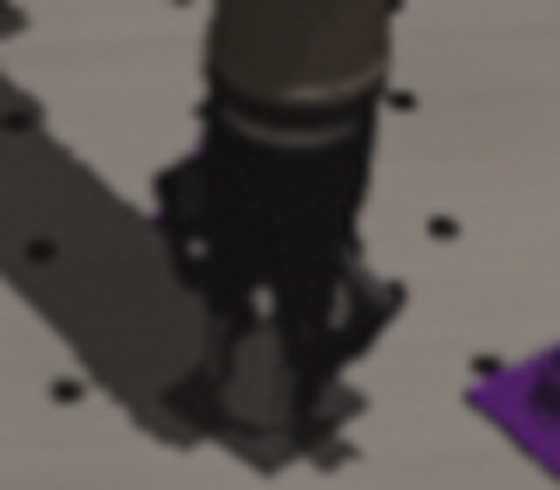

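The stub is gripped (opening about 32 mm). Now I lift.

```bash
python3 -m jog '-4 0 0 0 0 0 25;-10 0 0 0 0 0 25;-20 0 0 0 0 0 25;-20 0 0 0 0 0 25;-10 0 0 0 0 0 25'
python3 -c "
from tipz import *
from plan import need
grab('g'); crop('scene','g',310,160,400,250,6,'g9')
need(.5567,.0243,.040,70,15)"
```

```text
t: 7.3
eef_pos: [0.4687, 0.2883, 0.0439]
tool_rot: [0.668, -0.234, 0.667, 0.234]
contact_force: [1.3, 0.3, -3.2]
gripper_width: 0.366
t 7.4 pos [0.4689 0.2885 0.0436] g 0.367 F [ 0.6  0.2 -2.7] jawyaw 38.7
shift mm [   3.3 -261.1  -96.6] turn(6deg) [-5.22  0.03  0.01] | per row of 15 : [  0.2 -17.4  -6.4] [-0.35  0.    0.  ]
```

View pics/g9.png

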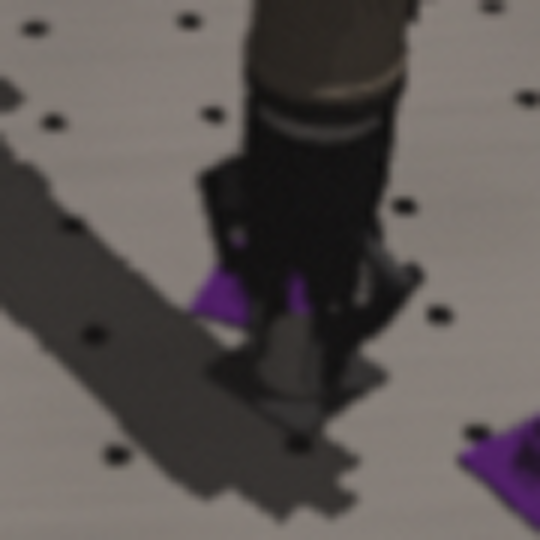

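The coupon is in hand and level. Carrying it over the nest.

```bash
python3 -m jog '0 -10 -4 0 0 0 25;0 -22 -8 0 0 0 25;0 -24 -9 0 0 0 25;0 -24 -9 0 0 0 25;0 -24 -9 0 0 0 25'
python3 -m jog '0 -24 -9 -1 0 0 25;0 0 0 -1 0 0 25;0 0 0 -1 0 0 25;0 0 0 -1 0 0 25;0 0 0 -1.22 0 0 25'
python3 -c "
from plan import *
need(.5567,.0243,.040,70,6)"
```

```text
t: 7.9
eef_pos: [0.502, 0.18, 0.0409]
tool_rot: [0.666, -0.234, 0.668, 0.234]
contact_force: [0.7, -0.5, -3.5]
gripper_width: 0.366
t: 8.4
eef_pos: [0.5097, 0.1565, 0.0408]
tool_rot: [0.578, -0.407, 0.579, 0.407]
contact_force: [0.3, 0.1, -2.5]
gripper_width: 0.371
t 8.4 pos [0.5097 0.1565 0.0408] g 0.371 F [ 0.3  0.1 -2.5] jawyaw 70.2
shift mm [   0.9  -89.  -108.4] turn(6deg) [ 0.04 -0.02 -0.02] | per row of 6 : [  0.2 -14.8 -18.1] [ 0.01 -0.   -0.  ]
```

```bash
python3 -m jog '0 -10 -12 0 0 0 25;0 -18 -22 0 0 0 25;0 -22 -27 0 0 0 25;0 -20 -24 0 0 0 25;0 -12 -15 0 0 0 25'
python3 -m jog '0 -7 -8.4 0 0 0 25;0 0 0 0 0 0 25;0 0 0 0 0 0 25'
python3 -c "
from plan import *
need(.5567,.0243,.012,70,1); grab('h'); crop('scene','h',230,190,330,300,5,'h9'); crop('top','h',230,90,350,220,4.5,'h8')"
```

```text
t: 8.9
eef_pos: [0.5529, 0.0316, 0.0409]
tool_rot: [0.579, -0.405, 0.581, 0.404]
contact_force: [-1.1, -0.3, -3.3]
gripper_width: 0.368
t: 9.2
eef_pos: [0.5563, 0.0265, 0.0415]
tool_rot: [0.579, -0.405, 0.579, 0.406]
contact_force: [-0.7, 0.3, -2.3]
gripper_width: 0.363
t 9.2 pos [0.5563 0.0265 0.0415] g 0.363 F [-0.7  0.3 -2.3] jawyaw 70.0
shift mm [29.5 -1.1 -1.9] turn(6deg) [ 0.01  0.   -0.01] | per row of 1 : [29.5 -1.1 -1.9] [ 0.01  0.   -0.01]
```

View pics/h9.png

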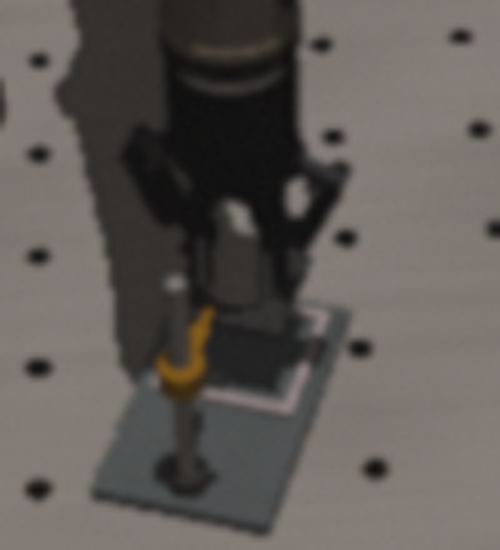

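View pics/h8.png

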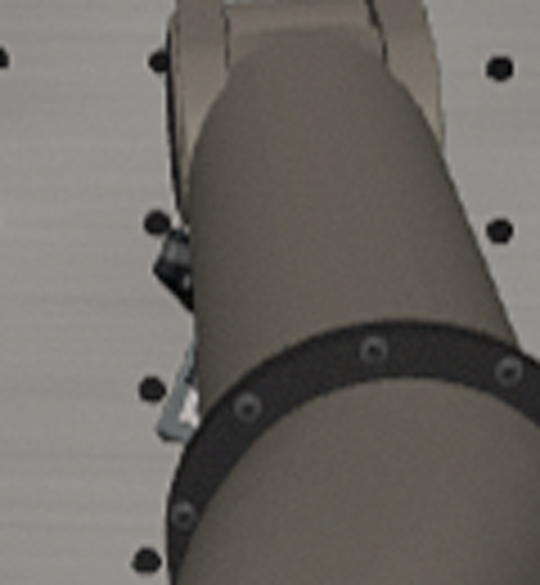

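Run:
```python
from h import *
im,P,ok=cloud('scene','h'); c=np.array([.5567,.0243]); a=np.deg2rad(-20); X=np.array([np.cos(a),np.sin(a)]);Y=np.array([-X[1],X[0]])
s=(P[...,:2]-c)@X;t=(P[...,:2]-c)@Y
brass=(im[...,0].astype(int)-im[...,2]>35)
for z0 in np.arange(.055,.11,.004):
  k=ok&~brass&(P[...,2]>=z0)&(P[...,2]<z0+.004)&(abs(s)<.05)&(abs(t)<.05)
  if k.sum()>2: print(z0.round(3),k.sum(),'s',np.percentile(s[k],[2,50,98]).round(3),'t',np.percentile(t[k],[2,50,98]).round(3))
k=im[225:275,255:305].astype(float)*2; cv2.imwrite('pics/h7.png',cv2.resize(np.clip(k,0,255).astype(np.uint8)[:,:,::-1],None,fx=11,fy=11,interpolation=cv2.INTER_CUBIC))
o=c
q=[[*(o+.035*(i*X+j*Y)),.069] for i,j in((1,1),(1,-1),(-1,-1),(-1,1))]+[[*(o+.035*(i*X+j*Y)),.063] for i,j in((1,1),(1,-1))]
print(((proj('scene',q)-[255,225]+.5)*11-.5).round())
```

```text
0.059 3 s [-0.027 -0.017  0.028] t [0.032 0.037 0.037]
0.063 39 s [-0.035  0.017  0.033] t [-0.029  0.017  0.037]
0.067 94 s [-0.034  0.015  0.036] t [-0.023  0.022  0.038]
0.071 62 s [-0.03   0.015  0.033] t [-0.023  0.013  0.037]
0.075 23 s [-0.016  0.01   0.024] t [-0.02  -0.005  0.023]
0.079 23 s [-0.018  0.007  0.017] t [-0.02   0.009  0.03 ]
0.083 27 s [-0.017  0.008  0.014] t [-0.022  0.004  0.032]
0.087 29 s [-0.019  0.006  0.015] t [-0.023 -0.001  0.032]
0.091 31 s [-0.017  0.008  0.014] t [-0.025  0.006  0.032]
0.095 25 s [-0.016  0.006  0.017] t [-0.019 -0.003  0.028]
0.099 13 s [-0.009  0.004  0.013] t [-0.023  0.02   0.032]
0.103 15 s [-0.007  0.008  0.014] t [-0.019  0.02   0.032]
0.107 8 s [0.    0.006 0.012] t [-0.022 -0.014  0.029]
[[331. 356.]
 [ 83. 307.]
 [160. 135.]
 [402. 181.]
 [332. 371.]
 [ 84. 323.]]
```

View pics/h7.png

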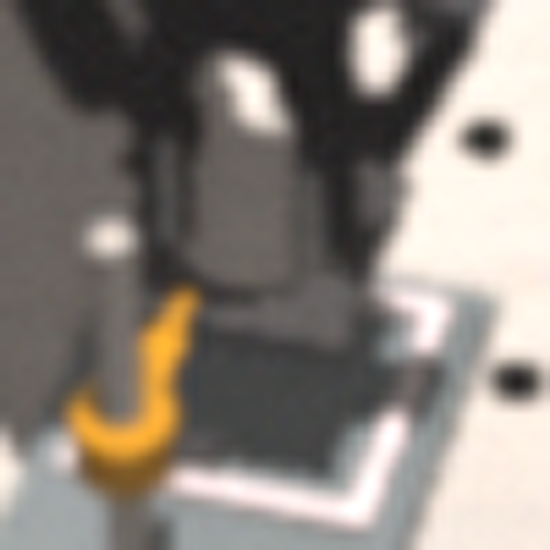

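The coupon hangs square over the nest, with its front-right plate corner near (350,345). It needs about 2 mm towards -y of the stand, then the descent.

```bash
python3 -m jog '6 -0.5 -2.2 0 0 0 25;14 0 0 0 0 0 25;14 0 0 0 0 0 25;8 0 0 0 0 0 25;4 0 0 0 0 0 25'
python3 -m jog '0 0 0 0 0 0 25'
python3 -c "
from plan import *
need(.5567,.0243,-.0315,70,1); grab('i')
im,P,ok=cloud('scene','i'); c=np.array([.5567,.0243]); a=np.deg2rad(-20); X=np.array([np.cos(a),np.sin(a)]);Y=np.array([-X[1],X[0]])
k=im[225:275,255:305].astype(float)*2; cv2.imwrite('pics/i7.png',cv2.resize(np.clip(k,0,255).astype(np.uint8)[:,:,::-1],None,fx=11,fy=11,interpolation=cv2.INTER_CUBIC))
"
```

```text
t: 9.8
eef_pos: [0.5557, 0.0234, -0.0056]
tool_rot: [0.578, -0.405, 0.58, 0.406]
contact_force: [-1.2, -0.1, -3.2]
gripper_width: 0.365
t: 9.9
eef_pos: [0.5562, 0.0233, -0.0049]
tool_rot: [0.579, -0.405, 0.58, 0.406]
contact_force: [-0.2, -0.7, -3.0]
gripper_width: 0.37
t 9.9 pos [ 0.5562  0.0233 -0.0049] g 0.37 F [-0.2 -0.7 -3. ] jawyaw 70.0
shift mm [26.6 -0.2  1.1] turn(6deg) [ 0.   -0.01 -0.01] | per row of 1 : [26.6 -0.2  1.1] [ 0.   -0.01 -0.01]
```

View pics/i7.png

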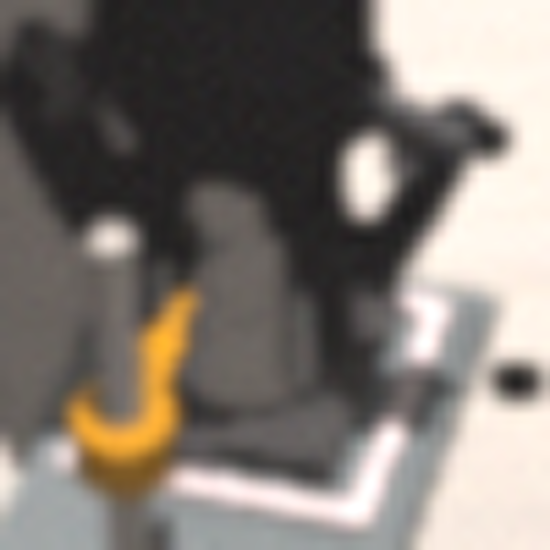

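The coupon now hovers just above the rim (bottom ≈ 0.0166). I step down about 6.6 mm until contact; the target reported z is -0.0115.

```bash
python3 -m jog '2 0 0.5 0 0 0 25;2 0 0 0 0 0 25;0 0 0 0 0 0 25'
python3 -m jog '1.5 0 0 0 0 0 25;0 0 0 0 0 0 25'
python3 -m jog '1 0 0 0 0 0 25;0 0 0 0 0 0 25'
```

```text
t: 10.3
eef_pos: [0.557, 0.0239, -0.0079]
tool_rot: [0.579, -0.406, 0.579, 0.406]
contact_force: [0.4, 0.4, -2.7]
gripper_width: 0.37
t: 10.5
eef_pos: [0.5569, 0.0239, -0.0095]
tool_rot: [0.579, -0.406, 0.579, 0.406]
contact_force: [-0.5, 0.1, -2.9]
gripper_width: 0.369
t: 10.7
eef_pos: [0.5569, 0.0239, -0.0105]
tool_rot: [0.579, -0.406, 0.579, 0.406]
contact_force: [0.1, -0.3, -1.8]
gripper_width: 0.366
```

```bash
python3 -m jog '0.7 0 0 0 0 0 25;0 0 0 0 0 0 25'
python3 -m jog '0.5 0 0 0 0 0 25;0 0 0 0 0 0 25'
```

```text
t: 10.9
eef_pos: [0.5569, 0.0239, -0.0112]
tool_rot: [0.579, -0.406, 0.579, 0.406]
contact_force: [-0.3, 0.1, -1.8]
gripper_width: 0.367
t: 11.1
eef_pos: [0.557, 0.0238, -0.0114]
tool_rot: [0.579, -0.406, 0.579, 0.406]
contact_force: [-1.1, -0.3, 0.0]
gripper_width: 0.369
```

Contact comes at the height expected for the nest floor. Releasing and backing up.

```bash
python3 -m jog '0 0 0 0 0 0 60;0 0 0 0 0 0 60;0 0 0 0 0 0 60;0 0 0 0 0 0 60'
python3 -m jog '-5 0 0 0 0 0 60;-15 0 0 0 0 0 60;-25 0 0 0 0 0 60;-30 0 0 0 0 0 60;-30 0 0 0 0 0 60'
python3 -m jog '-25 0 0 0 0 0 60;0 0 0 0 0 0 60'
python3 -c "
from plan import *
need(.477,-.2925,.10,88,1); grab('j'); crop('scene','j',240,220,320,300,7,'j7')"
```

```text
t: 11.5
eef_pos: [0.5572, 0.0239, -0.0115]
tool_rot: [0.579, -0.406, 0.579, 0.406]
contact_force: [-0.1, 0.5, 0.4]
gripper_width: 0.701
t: 12.0
eef_pos: [0.557, 0.0238, 0.0956]
tool_rot: [0.579, -0.406, 0.579, 0.405]
contact_force: [0.8, -0.8, -0.7]
gripper_width: 0.7
t: 12.2
eef_pos: [0.56, 0.0241, 0.1233]
tool_rot: [0.582, -0.407, 0.577, 0.404]
contact_force: [1.3, -0.3, 0.5]
gripper_width: 0.704
t 12.2 pos [0.56   0.0241 0.1233] g 0.704 F [ 1.3 -0.3  0.5] jawyaw 70.0
shift mm [  22.2  -30.3 -325.9] turn(6deg) [-3.    0.03  0.07] | per row of 1 : [  22.2  -30.3 -325.9] [-3.    0.03  0.07]
```

View pics/j7.png

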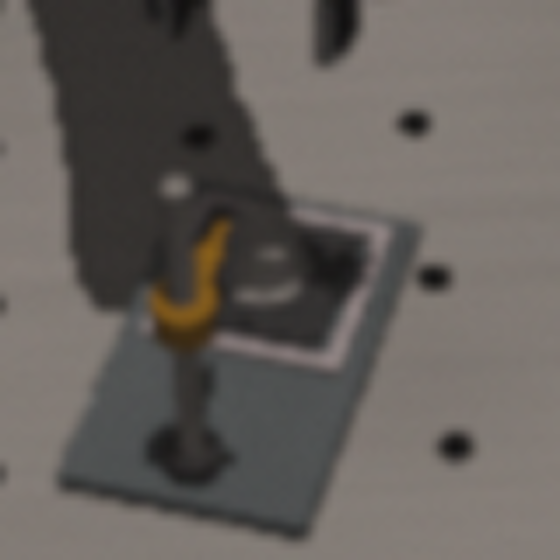

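The coupon sits inside the rim, flat and released, with the stub centred in the nest (plate corner near (325,345) of the crop). Now to the loupe.

```bash
python3 -m jog '0 -1 -12 0 0 0 45;0 -2 -24 0 0 0 45;0 -3 -30 0 0 0 45;0 -3 -30 0 0 0 45;0 -3 -30 0 0 0 45'
python3 -m jog '0 -3 -30 0 0 0 45;0 -3 -30 0 0 0 45;0 -3 -30 0 0 0 45;0 -3 -30 0 0 0 45;0 -3 -30 0 0 0 45'
python3 -m jog '0 -2 -25 0 0 0 45;0 -2 -16 -0.9 0 0 45;0 -1 -8 -0.9 0 0 45;0 0 0 -0.9 0 0 45;0 0 0 -0.3 0 0 45'
python3 -m jog '0 0 0 0 0 0 45'
python3 -c "
from plan import *
need(.477,-.2925,.02,87.8,1)"
```

```text
t: 12.8
eef_pos: [0.5233, -0.1006, 0.1172]
tool_rot: [0.578, -0.405, 0.58, 0.406]
contact_force: [0.1, -1.1, -0.1]
gripper_width: 0.527
t: 13.3
eef_pos: [0.4859, -0.2464, 0.1172]
tool_rot: [0.579, -0.405, 0.58, 0.406]
contact_force: [-0.4, -0.6, 0.0]
gripper_width: 0.527
t: 13.8
eef_pos: [0.4749, -0.2934, 0.1172]
tool_rot: [0.508, -0.49, 0.509, 0.492]
contact_force: [0.1, -0.4, -0.1]
gripper_width: 0.525
t: 13.9
eef_pos: [0.4756, -0.2927, 0.1176]
tool_rot: [0.509, -0.49, 0.509, 0.491]
contact_force: [0.6, 0.1, 0.0]
gripper_width: 0.524
t 13.9 pos [ 0.4756 -0.2927  0.1176] g 0.524 F [0.6 0.1 0. ] jawyaw 87.9
shift mm [97.6 -1.5  0.2] turn(6deg) [ 0.02  0.01 -0.02] | per row of 1 : [97.6 -1.5  0.2] [ 0.02  0.01 -0.02]
```

```bash
python3 -m jog '15 -1.5 0 0 0 0 45;28 0 0 0 0 0 45;30 0 0 0 0 0 45;25 0 0 0 0 0 45;12 0 0 0 0 0 45'
python3 -m jog '0 0 0 0 0 0 45;0 0 0 0 0 0 45'
python3 -c "
from plan import *
need(.477,-.2925,-.025,87.8,1); grab('k'); crop('scene','k',130,200,230,300,6,'k7');"
```

```text
t: 14.4
eef_pos: [0.4765, -0.2916, 0.006]
tool_rot: [0.508, -0.49, 0.509, 0.492]
contact_force: [0.4, 0.1, -0.2]
gripper_width: 0.526
t: 14.6
eef_pos: [0.4785, -0.2929, 0.009]
tool_rot: [0.509, -0.491, 0.509, 0.491]
contact_force: [0.0, -0.5, 0.1]
gripper_width: 0.527
t 14.6 pos [ 0.4785 -0.2929  0.009 ] g 0.527 F [ 0.  -0.5  0.1] jawyaw 88.0
shift mm [34.   1.6  0.4] turn(6deg) [ 0.03 -0.    0.  ] | per row of 1 : [34.   1.6  0.4] [ 0.03 -0.    0.  ]
```

View pics/k7.png

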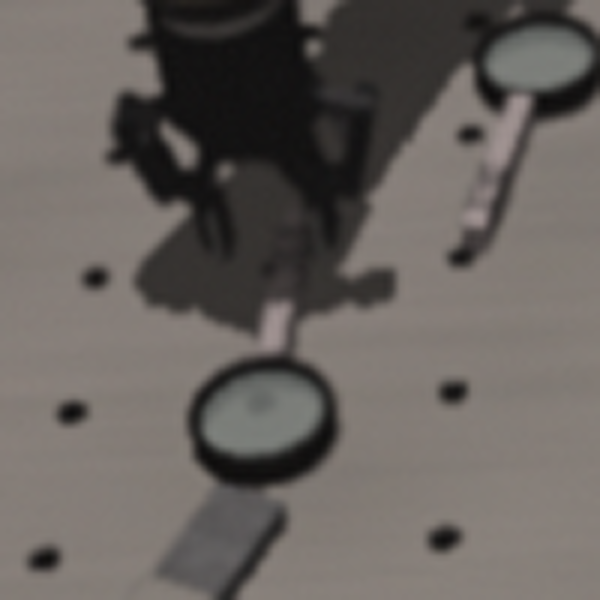

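The jaws straddle the handle (crop (220,240)/(335,240), handle at (280,265)). Going down and gripping.

```bash
python3 -m jog '10 1 0 0 0 0 45;10 0 0 0 0 0 45;8 0 0 0 0 0 45;4 0 0 0 0 0 45;0 0 0 0 0 0 45'
python3 -m jog '1 0 0 0 0 0 45;0 0 0 0 0 0 45'
python3 -m jog '0 0 0 0 0 0 5;0 0 0 0 0 0 5;0 0 0 0 0 0 5;0 0 0 0 0 0 5;0 0 0 0 0 0 5' 60
python3 -m jog '0 0 0 0 0 0 5;0 0 0 0 0 0 5'
```

```text
t: 15.2
eef_pos: [0.4765, -0.2923, -0.0246]
tool_rot: [0.508, -0.491, 0.509, 0.492]
contact_force: [0.3, 0.1, -0.4]
gripper_width: 0.527
t: 15.4
eef_pos: [0.4773, -0.2927, -0.0245]
tool_rot: [0.509, -0.491, 0.509, 0.491]
contact_force: [-0.6, -0.1, 0.8]
gripper_width: 0.526
t: 15.9
eef_pos: [0.4775, -0.2928, -0.0242]
tool_rot: [0.509, -0.491, 0.509, 0.491]
contact_force: [-0.6, 0.3, 6.2]
gripper_width: 0.145
t: 16.1
eef_pos: [0.4775, -0.2928, -0.0242]
tool_rot: [0.509, -0.491, 0.509, 0.491]
contact_force: [0.1, 0.2, 5.9]
gripper_width: 0.143
```

Gripped (opening about 12 mm). Lifting straight up.

```bash
python3 -m jog '-4 0 0 0 0 0 5;-12 0 0 0 0 0 5;-25 0 0 0 0 0 5;-30 0 0 0 0 0 5;-30 0 0 0 0 0 5'
python3 -m jog '-22 0 0 0 0 0 5;-10 0 0 0 0 0 5;0 0 0 0 0 0 5'
python3 -c "
from plan import *
need(.463,.027,.11,87.8,12); grab('l'); crop('scene','l',130,160,230,270,5,'l7');"
```

```text
t: 16.6
eef_pos: [0.4767, -0.2925, 0.0778]
tool_rot: [0.509, -0.491, 0.509, 0.491]
contact_force: [1.0, -0.6, -1.3]
gripper_width: 0.143
t: 16.9
eef_pos: [0.478, -0.293, 0.1099]
tool_rot: [0.509, -0.492, 0.508, 0.49]
contact_force: [-0.1, 0.1, -1.6]
gripper_width: 0.143
t 16.9 pos [ 0.478  -0.293   0.1099] g 0.143 F [-0.1  0.1 -1.6] jawyaw 88.0
shift mm [ -0.5  26.2 319.3] turn(6deg) [ 0.03 -0.01  0.03] | per row of 12 : [-0.   2.2 26.6] [ 0. -0.  0.]
```

View pics/l7.png

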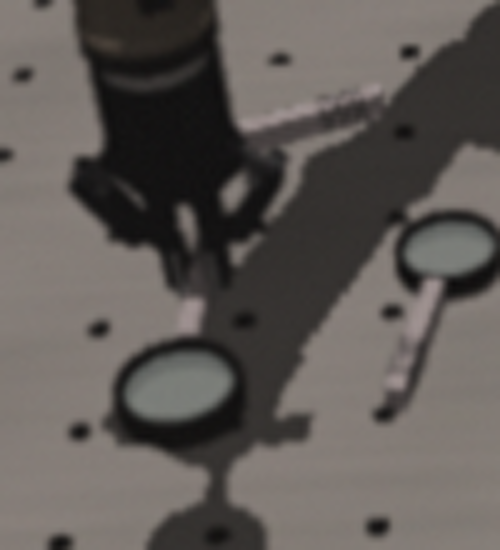

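The loupe is held and level, lens at crop (180,385). Pulling back in x first, then across, well above the pointer.

```bash
python3 -m jog '0 5 10 0 0 0 5;0 7 20 0 0 0 5;0 7 25 0 0 0 5;0 7 28 0 0 0 5;0 0 28 0 0 0 5'
python3 -m jog '0 0 28 0 0 0 5;0 0 28 0 0 0 5;0 0 28 0 0 0 5;0 0 28 0 0 0 5;0 0 28 0 0 0 5'
python3 -m jog '0 0 28 0 0 0 5;0 0 20 0 0 0 5;0 0 14 0 0 0 5;0 0 6 0 0 0 5;0 0 0 0 0 0 5'
python3 -m jog '0 0 0 0 0 0 5;0 0 0 0 0 0 5'
python3 -c "
from plan import *
need(.463,.027,.069,87.8,1); grab('m'); crop('scene','m',230,190,330,300,5,'m7');crop('top','m',230,90,350,220,4.5,'m8')"
```

```text
t: 17.5
eef_pos: [0.4525, -0.179, 0.107]
tool_rot: [0.508, -0.49, 0.509, 0.492]
contact_force: [0.3, 0.6, -0.7]
gripper_width: 0.144
t: 18.0
eef_pos: [0.4583, -0.0392, 0.1073]
tool_rot: [0.508, -0.491, 0.509, 0.492]
contact_force: [-0.3, -0.8, -0.9]
gripper_width: 0.143
t: 18.5
eef_pos: [0.4613, 0.0278, 0.1077]
tool_rot: [0.508, -0.491, 0.509, 0.492]
contact_force: [-0.0, 0.2, -1.4]
gripper_width: 0.144
t: 18.7
eef_pos: [0.462, 0.0261, 0.1082]
tool_rot: [0.509, -0.491, 0.509, 0.491]
contact_force: [0.1, 0.5, -1.5]
gripper_width: 0.149
t 18.7 pos [0.462  0.0261 0.1082] g 0.149 F [ 0.1  0.5 -1.5] jawyaw 87.9
shift mm [39.2 -1.   1. ] turn(6deg) [ 0.02 -0.   -0.  ] | per row of 1 : [39.2 -1.   1. ] [ 0.02 -0.   -0.  ]
```

View pics/m7.png

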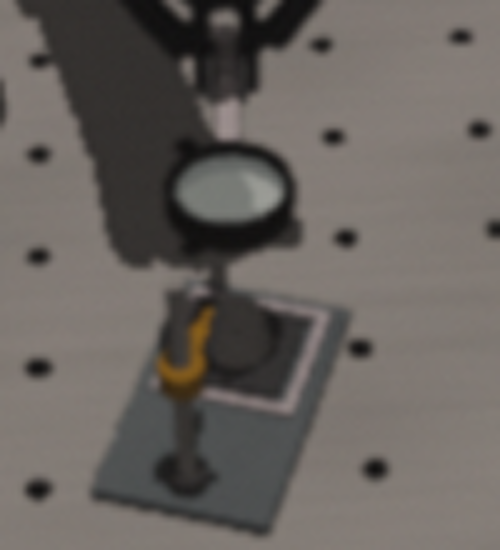

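View pics/m8.png

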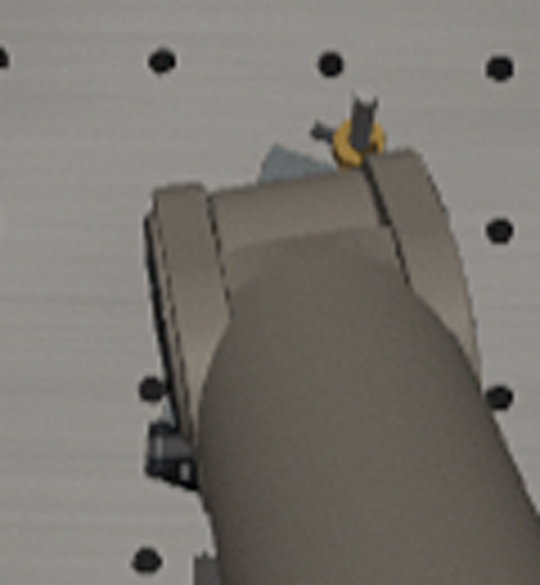

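```bash
cat > lens.py <<'E'
from h import *
def run(tag,c,z):
  im,P,ok=cloud('scene',tag)
  r=np.hypot(P[...,0]-c[0],P[...,1]-c[1]); g=im.astype(int)
  glass=ok&(r<.028)&(abs(P[...,2]-z)<.03)&(g[...,1]>90)
  blk=ok&(r<.05)&(abs(P[...,2]-z)<.04)&(g.max(-1)<60)
  for n,m in(('glass',glass),('black',blk)):
    Q=P[m]; print(n,m.sum(),'mean',Q.mean(0).round(4),'z pct',np.percentile(Q[:,2],[1,25,50,75,99]).round(4),'x',np.percentile(Q[:,0],[1,99]).round(4),'y',np.percentile(Q[:,1],[1,99]).round(4))
  Q=P[glass]; A=np.c_[Q[:,:2]-Q[:,:2].mean(0),np.ones(len(Q))]; s=np.linalg.lstsq(A,Q[:,2],rcond=None)[0]; print('glass plane slope',s.round(3))
  # rim ellipse in image: dark ring of loupe -> outline of glass
  v,u=np.nonzero(glass); cnt=cv2.findContours(cv2.morphologyEx(glass.astype(np.uint8),cv2.MORPH_CLOSE,np.ones((3,3))),0,1)[0]; cnt=max(cnt,key=len); e=cv2.fitEllipse(cnt); print('glass ellipse',e)
  for zz in (z,): print('lens centre at z',zz,atz('scene',*e[0],zz))
E
python3 -c "
from lens import *
run('m',(.557,.023),.145)
crop('scene','m',255,205,300,250,12,'m6')
im,P,ok=cloud('scene','m')
# handle top & side
k=ok&(P[...,2]>.12)&(P[...,0]>.44)&(P[...,0]<.53)&(abs(P[...,1]-.027)<.02)&(im.max(-1)>110)
Q=P[k];print(len(Q),Q.mean(0),np.percentile(Q[:,0],[2,98]),np.percentile(Q[:,2],[2,50,98]))
"
```

```text
glass 186 mean [0.5563 0.0231 0.1459] z pct [0.1414 0.1444 0.1459 0.1471 0.1508] x [0.5318 0.5795] y [-0.0046  0.0502]
black 224 mean [0.5717 0.0231 0.1471] z pct [0.1321 0.1427 0.1487 0.1522 0.1575] x [0.5234 0.5984] y [-0.0134  0.0586]
glass plane slope [ 0.017 -0.     0.146]
glass ellipse ((275.5743408203125, 227.70742797851562), (11.09138011932373, 18.968156814575195), 88.29337310791016)
lens centre at z 0.145 [0.55526784 0.02311963 0.145     ]
31 [0.50385324 0.02609167 0.15471246] [0.48693258 0.51794894] [0.1514894  0.15424035 0.15923386]
```

View pics/m6.png

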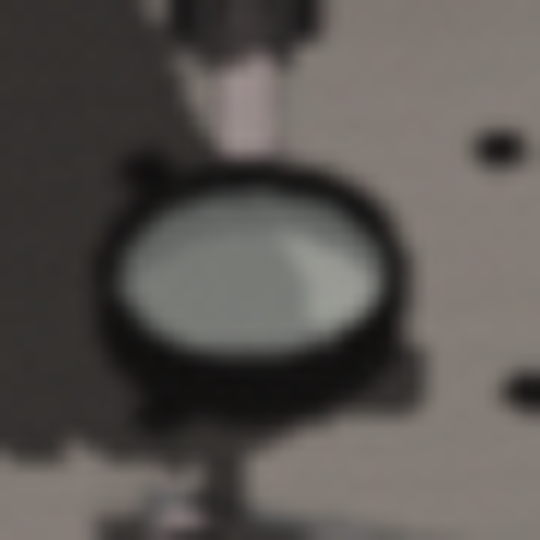

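The lens is level (slope about 0.02), with its centre at about (0.556, 0.023, 0.142). The target is about (0.557, 0.024, 0.103). I come down about 39.5 mm, slowing at the end.

```bash
python3 -m jog '6 -1 1 0 0 0 5;12 0 0 0 0 0 5;12 0 0 0 0 0 5;6 0 0 0 0 0 5;2 0 0 0 0 0 5'
python3 -m jog '1 0 0 0 0 0 5;0 0 0 0 0 0 5;0 0 0 0 0 0 5;0 0 0 0 0 0 5'
python3 -c "
from plan import *
from lens import run
need(.463,.027,.0686,87.8,1); grab('n'); crop('scene','n',235,210,325,300,6,'n7')
run('n',(.557,.024),.106)
im,P,ok=cloud('scene','n')
k=ok&(P[...,2]>.09)&(P[...,0]>.44)&(P[...,0]<.53)&(abs(P[...,1]-.027)<.02)&(im.max(-1)>110)
print('handle top',np.median(P[k][:,2]),k.sum())
g=im.astype(int);b=ok&(g[...,0]-g[...,2]>40)&(abs(P[...,0]-.63)<.06)&(abs(P[...,1])<.05)
Q=P[b]; i=np.argsort(Q[:,0])[:25]; print('pointer low-x pts',Q[i].round(3).tolist())
"
```

```text
t: 19.3
eef_pos: [0.4624, 0.0279, 0.0691]
tool_rot: [0.508, -0.491, 0.509, 0.492]
contact_force: [-0.5, 0.5, -1.2]
gripper_width: 0.145
t: 19.7
eef_pos: [0.4636, 0.0281, 0.0697]
tool_rot: [0.509, -0.491, 0.508, 0.491]
contact_force: [-0.2, -0.4, -0.4]
gripper_width: 0.145
t 19.7 pos [0.4636 0.0281 0.0697] g 0.145 F [-0.2 -0.4 -0.4] jawyaw 88.0
shift mm [ 1.1  0.6 -1.2] turn(6deg) [0.03 0.   0.01] | per row of 1 : [ 1.1  0.6 -1.2] [0.03 0.   0.01]
glass 176 mean [0.5582 0.0242 0.1079] z pct [0.1023 0.1064 0.108  0.1094 0.1128] x [0.5335 0.5811] y [-0.0013  0.05  ]
black 206 mean [0.5717 0.0247 0.1098] z pct [0.0956 0.1065 0.1114 0.1142 0.1183] x [0.5237 0.5998] y [-0.0098  0.0611]
glass plane slope [ 0.002 -0.02   0.108]
glass ellipse ((276.3106689453125, 237.58526611328125), (11.274646759033203, 17.972936630249023), 91.98111724853516)
lens centre at z 0.106 [0.55605829 0.02414272 0.106     ]
handle top 0.11613978541009784 31
pointer low-x pts [[0.611, 0.006, 0.103], [0.613, 0.009, 0.104], [0.619, 0.005, 0.102], [0.623, 0.005, 0.11], [0.623, 0.002, 0.107], [0.626, -0.001, 0.105], [0.627, 0.002, 0.106], [0.628, -0.004, 0.104], [0.629, 0.005, 0.104], [0.629, 0.005, 0.108], [0.631, 0.002, 0.106], [0.631, -0.004, 0.102], [0.631, -0.001, 0.103], [0.633, 0.005, 0.104], [0.634, 0.002, 0.105], [0.635, -0.004, 0.103], [0.636, 0.002, 0.099], [0.636, 0.002, 0.104], [0.639, -0.001, 0.102], [0.64, -0.001, 0.108], [0.643, -0.004, 0.107], [0.648, 0.001, 0.107], [0.654, -0.002, 0.11], [0.655, -0.002, 0.115], [0.657, -0.022, 0.111]]
```

View pics/n7.png

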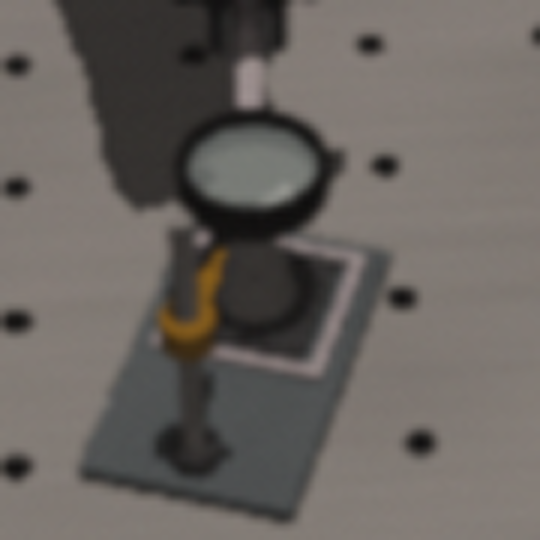

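The lens sits at about 0.104 against the mark at 0.103, and centred to within 1–2 mm. I take off the last 1 mm, settle and check stillness.

```bash
python3 -m jog '1 0.3 -0.6 0 0 0 5;0 0 0 0 0 0 5;0 0 0 0 0 0 5;0 0 0 0 0 0 5;0 0 0 0 0 0 5'
python3 -m jog '0 0 0 0 0 0 5;0 0 0 0 0 0 5;0 0 0 0 0 0 5'
python3 -c "
from plan import *
from lens import run
need(.463,.027,.0686,87.8,1); print(np.abs(bot.get_obs()['joint_vel']).max()); grab('p'); run('p',(.557,.024),.106)
im,P,ok=cloud('scene','j'); s=ok&(P[...,2]>.037)&(P[...,2]<.048)&(np.hypot(P[...,0]-.557,P[...,1]-.024)<.03); print('stub top j',P[s].mean(0),s.sum())
X=np.array([np.cos(-.349),np.sin(-.349)]);Y=np.array([-X[1],X[0]]);q=(P[...,:2]-[.5567,.0243]); a=q@X;b=q@Y
pl=ok&(abs(a)<.037)&(abs(b)<.037)&(np.hypot(a,b)>.025)&(im.max(-1)<75); Q=P[pl]; A=np.c_[a[pl],b[pl],np.ones(pl.sum())]; print('plate plane',np.linalg.lstsq(A,Q[:,2],rcond=None)[0].round(4),pl.sum(),'extent',np.percentile(a[pl],[1,99]).round(3),np.percentile(b[pl],[1,99]).round(3))
"
```

```text
t: 20.3
eef_pos: [0.4631, 0.0275, 0.0684]
tool_rot: [0.509, -0.491, 0.509, 0.491]
contact_force: [0.3, -0.7, -1.4]
gripper_width: 0.147
t: 20.6
eef_pos: [0.463, 0.0275, 0.0684]
tool_rot: [0.509, -0.491, 0.509, 0.491]
contact_force: [-0.3, -0.6, -1.4]
gripper_width: 0.144
t 20.6 pos [0.463  0.0275 0.0684] g 0.144 F [-0.3 -0.6 -1.4] jawyaw 88.0
shift mm [-0.2  0.  -0.5] turn(6deg) [ 0.03  0.   -0.  ] | per row of 1 : [-0.2  0.  -0.5] [ 0.03  0.   -0.  ]
0.0016937922336762602
glass 180 mean [0.5567 0.0241 0.1063] z pct [0.1002 0.1049 0.1061 0.1077 0.1111] x [0.5326 0.5801] y [-0.0014  0.05  ]
black 206 mean [0.5714 0.0244 0.1083] z pct [0.094  0.1047 0.1097 0.1126 0.1175] x [0.5237 0.5999] y [-0.0102  0.0612]
glass plane slope [ 0.017 -0.006  0.106]
glass ellipse ((276.30706787109375, 237.63150024414062), (11.38844108581543, 18.050830841064453), 89.31365966796875)
lens centre at z 0.106 [0.55625564 0.02412117 0.106     ]
stub top j [0.55885476 0.02451311 0.04099111] 52
plate plane [ 9.9922  2.2117 -0.0197] 1624 extent [-0.033  0.037] [-0.036  0.037]
```

```bash
python3 -c "
from h import *
im,P,ok=cloud('scene','j')
X=np.array([np.cos(-.349),np.sin(-.349)]);Y=np.array([-X[1],X[0]]);q=(P[...,:2]-[.5567,.0243]); a=q@X;b=q@Y
pl=ok&(abs(a)<.033)&(abs(b)<.033)&(np.hypot(a,b)>.025)&(P[...,2]>0)&(P[...,2]<.03); Q=P[pl]; A=np.c_[a[pl],b[pl],np.ones(pl.sum())]; print('plate plane',np.linalg.lstsq(A,Q[:,2],rcond=None)[0].round(4),pl.sum())
"
```

```text
plate plane [-0.0202 -0.0312  0.0164] 98
```

```bash
python3 -c "
from h import *
X=np.array([np.cos(-.349),np.sin(-.349)]);Y=np.array([-X[1],X[0]])
for t in 'ajlnp':
  im,P,ok=cloud('scene',t); q=(P[...,:2]-[.5567,.0243]); a=q@X;b=q@Y
  pl=ok&(abs(a)<.033)&(abs(b)<.033)&(np.hypot(a,b)>.025)&(P[...,2]>.004)&(P[...,2]<.024)
  Q=P[pl]; A=np.c_[a[pl],b[pl],np.ones(pl.sum())]; s,r,_,_=np.linalg.lstsq(A,Q[:,2],rcond=None); sd=np.sqrt(r[0]/len(Q)*np.diag(np.linalg.inv(A.T@A))); print(t,s.round(4),'sd',sd.round(4),pl.sum())
crop('scene','l',250,235,310,290,9,'l8'); crop('top','l',260,110,335,205,6,'l9')
"
```

```text
a [ 0.0092 -0.0093  0.0109] sd [0.0114 0.0143 0.0003] 111
j [-0.0202 -0.0312  0.0164] sd [0.0132 0.0173 0.0004] 98
l [-0.0041 -0.0118  0.0166] sd [0.0117 0.0149 0.0004] 96
n [-0.0256  0.0019  0.0162] sd [0.0144 0.0183 0.0004] 96
p [-0.0011 -0.0377  0.017 ] sd [0.0119 0.0172 0.0004] 103
```

View pics/l9.png

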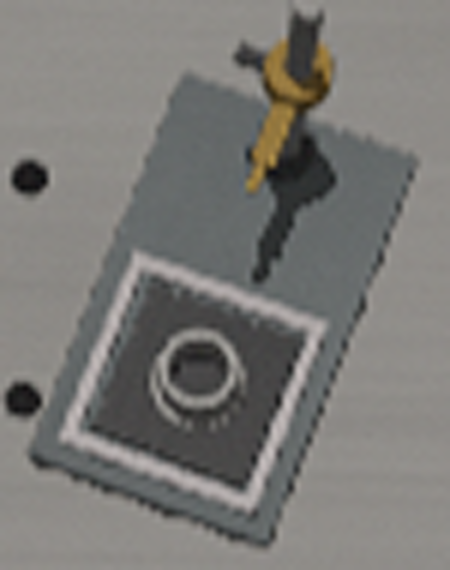

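The top view shows the full white rim around the coupon with even gaps, and the slopes match flat within noise. Handing in.

```bash
python3 -c "
from h import *
print(bot.hand_in())"
```

```text
the job is handed in; nothing more can be done
None
```

I set the steel coupon flat in the nest and let go of it. The farthest loupe is now held level over the stub, and I handed in at about 20.7 s; no verdict was reported.

**Last checks:**
- **Coupon:** it lies inside the rim with a gap all round, stub top at about 0.041 m and plate top at about 0.0165 m. Both match the coupon resting on the nest floor. Single tilt readings reached 0.04 rad, about two standard errors, but the average of four pictures agrees with flat.
- **Lens:** its centre is about (0.556, 0.024) m, within 1–3 mm of the coupon's centre. Its height is about 0.103 m against 0.103 m for the pointer tip, and its slope is about 0.02 rad.
- **Stillness and contact:** the largest joint speed was 0.002 rad/s. The wrist force showed only about the loupe's weight.
- **Pointer and bystanders:** I kept clear of the pointer, can, brush and bracket. I did not measure the can, brush or bracket again.

**A disagreement:** the fingertips in the pictures were about 29 mm higher than the reported TCP implies. One close of the fingers in the air above the stub confirmed it. I allowed for this offset in both grasps and in the final height.

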